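Pry open a junction box cover

ROBOT

A 7-joint arm with a two-finger parallel gripper is mounted at the origin on the work surface. World frame = base frame: x ahead of the robot, y to its left, z up, the work surface at z = 0. Lengths are in m, angles in rad, forces in N, time in s.
With the tool pointing down it reaches from about 0.425 to 0.875 m from the base axis. Payload 4.7 kg.
Tool frame: the origin (TCP) lies on the centre line of the jaws, within the pads' length; the fingertips stand ahead of it and the grasp point (between the pads) lies 2 mm behind it (nose_length is the z of the fingertips in the tool frame, in m); z points along the fingers, y is the line along which they close (so a half turn about z gives the same grasp; the last joint's range is limited). The gripper opens to 87 mm and grips with 3 to 60 N. Pads are 19 mm wide; open, the fingers measure 117 mm over their backs; the gripper's body (75 mm by 190 mm) begins 51 mm behind the grasp point.
Start: joints at [1.311, 0.321, -0.07, 1.45, 0.023, 1.371, -0.057], TCP at [0.176, -0.626, 0.24] pointing down, gripper open.
Joint ranges: [-2.86, 2.86], [-0.3, 2.09], [-1.38, 1.24], [0.06, 2.45], [-1.56, 4.7], [0.09, 2.05], [-2.69, 2.69]. Speed limits (rad/s): [2.57, 2.57, 3.14, 3.14, 3.14, 3.14, 3.14].

INTERFACE

Orientations are given as a rotation vector (axis times angle).
In Python, from bench import * gives the robot as it stands.
- The arm moves only by the tool send_rows, never from a script. Its arguments are lists of equal length, an entry for each row: "xyz": the shift along the tool's x, y, z in mm, a list of three; "dr": the turn, a rotation vector about the tool's x, y, z in rad, a list of three. A call has exactly 10 rows; each row is the pose to reach, as a shift and turn from the pose commanded when the call began, along the tool's axes at that moment; what a row does not reach only later rows make up. A row lasts 1/12 s, in which the tool goes at most 41.7 mm and 7.16 degrees, less where a joint would pass 70% of its speed; a pose out of reach is approached as far as the arm can. A call with a gripper value outside its range is refused whole. "jaw" is the finger opening in mm, from 0 to 87, set as the call begins (left out, the last holds). The fingers move at their own pace and stop on an object; "grip_force" is the grip in N (left out, the last holds). Time passes only in rows, so rows that repeat a pose let the fingers close, or fill a call up. It gives the time, the measured TCP pose, the force, the opening and the grip force at its end, in the units of the state.
- get_state(): the state, without advancing time (a new reading comes with each control period).
- get_image(name): name is "scene" or "top" or "wrist"; returns the picture (384x512x3 uint8, red, green, blue); there is no depth.
- calibration(name): a dict with "vfov" (degrees; the focal length in pixels is half the picture's height over the tangent of half this angle, whatever the lens; pixels are square), "cx", "cy" (the principal point, pixels), "rvec" (rotation vector, rad) and "tvec" (3), from world to camera coordinates, as OpenCV has them; the wrist camera has in their place "hand_eye" (4x4, takes a point from camera to tool coordinates, whose origin is the TCP and whose axes are the flange's). Camera axes: x right, y down, z forward; pixel columns grow to the right and rows downward; lengths in m; the calibration is good to about 2 mm. A picture is of the moment at which its call begins: read the wrist's pose just before it. calibration takes no time and is no camera call.
- close_job(): hands the job in; it is judged then, once.
The state is a dict: "time": time; "joint_positions": joint angles; "qd": joint speeds; "joint_torque": joint torques, N m; "position": TCP position; "tool_rot": TCP orientation; "ft_force": force on the tool from outside, world axes, zero at the start; "torque": the same for the moment, N m; "grip_width": opening from 0.0 (shut) to 1.0 (fully open); "grip_force": force on a finger pad.
Only numpy, scipy, OpenCV 4.12 (cv2) and the standard library are available. Lean on these libraries where they do the work, as an engineer would, in place of code of your own. Each camera call takes 0.05 s, during which the arm holds its last target. There are 200 camera calls.

TASK

The junction box on the bench has to be opened: draw the pry tool out from under the riser shelf by its steel end, lay it down on the rubber mat and let go, then take it again by its black handle, push its blade into the notch under the cover's front edge and lever the cover up and over until it stands about upright by itself. Only the tool may work on the box, not the gripper. Finish by laying the tool back down flat on the mat and letting go, and leave the jar, the screwdriver and the spool where they are.

Things in the scene. Friction and masses are not known exactly. Their poses are not given: they have to be found in the camera images.
- pry_mid (a point): Middle of the loose pry tool (230 mm long, 0.14 kg), on its axis, half-way up. x runs along the tool to the blade, z is normal to the blade. Along x from here: black handle -115 to -5 mm (24 wide, 20 thick), steel shank -5 to 65 (14 wide, 10 thick), steel blade 65 to 115 (24 wide, 3 thick). It lies flat on its handle, this point 10 mm up, shank and blade clear of what is below.
- pry_tip (a point): Centre of the blade's end edge, 115 mm ahead of the tool's middle, on the same axis. The tool balances about 25 mm behind its middle. At the start the handle is under the riser shelf (its blade-side end about 10 mm behind the shelf's front edge); shank and blade stick out towards the robot.
- riser: Fixed dark steel shelf, 140 mm deep (x), 200 wide (y), open at front and back; roof underside at 36 mm, top at 40, side walls 4 thick. Origin: centre of its footprint, on the bench; x points to its back, front edge at x = -70 mm. A white meter, 150 wide, stands fixed on it from x = -8 to 68 mm, its top at 100 mm. It may stand left or right, the junction box on the other side.
- mat: Fixed flat blue-grey rubber mat, 160 mm (x) by 240 mm (y), 3 mm thick, between box and riser and nearer the robot; origin at the centre of its underside, on the bench.
- junction_box: Fixed grey box, 120 mm deep (x), 160 wide (y), walls 60 high and 4 thick, with a hinged cover of the same outline, 5 thick, on top. Origin: centre of its footprint, on the bench; x points to its back (hinge side); the notched front faces the robot's side. Inside, the top 30 mm under the cover are empty.
- notch (a point): Centre of the mouth of the pry notch, in the front wall's outer face, 54.5 mm above the bench. The notch is a gap through the top of the wall right under the cover, 60 mm wide, 11 high (49 to 60 mm up). Axes as the box: the blade goes in along +x. Over it a tab of the cover, 50 wide and 5 thick, stands 6 mm out from the front.
- hinge_line (a point): Middle of the cover's hinge axis, which runs along the box's y at the top of its back wall, 60 mm above the bench and 120 mm behind the notch mouth; the closed cover's underside is level with it.
- cover (a joint): Angle of the cover in rad: 0 closed (starts up to 0.03 ajar), growing as its front edge swings up and back about the hinge line; 1.57 is upright, stop at 1.85. The hinge is stiff: the cover stays at whatever angle it is left. Raising it takes about 2 N at its front edge, more nearer the hinge.
- jar: Bystander: small jar, 48 mm in diameter, 70 mm high, standing behind, between the box and the riser. Origin: centre of its underside.
- screwdriver: Bystander: screwdriver lying on the bench to the right. Origin under its middle.
- spool: Bystander: grey wire spool, 56 mm in diameter, 38 mm high, standing to the left. Origin at the centre of its underside.
There are look-alikes about, which are no part of the job. Leave any green, turquoise or yellow look-alike of the part that bears pry_mid alone.

How it is judged:
On the way, in this order (a step that is already met when the one before it is completed fails the run):
1. the pry tool is out, lies on the mat (its middle over the mat, less than 22 mm above the bench) and is let go (x of pry_mid in the frame of mat between -0.08 and 0.08 m and y of pry_mid in the frame of mat between -0.12 and 0.12 m and height (world z) of pry_mid below 0.022 m and contact force between pry and the fingers below 0.1 N and linear speed of pry below 0.03 m/s), for 0.2 s.
2. held by the handle, the tool bears on the box and the cover is levered open past 0.3 rad (value of joint cover above 0.3 rad and contact force between pry and junction_box above 0.2 N and contact force between pry_c0 and the fingers above 1 N), for 0.05 s.
At the end, for the whole second after the job is handed in: The cover stands open at more than 1.25 rad (72 degrees) and is still; the pry tool lies at rest on the mat, its middle over the mat and less than 22 mm above the bench, released (all of step 1 and value of joint cover above 1.25 rad and velocity of joint cover between -0.05 and 0.05 rad/s); the robot touches nothing.
It fails at once if the gripper or the arm itself pushes on the box or its cover (over 2 N) (contact force between any of the fingers, the arm and junction_box above 2 N).
It fails at once if a bystander is moved by more than 30 mm (distance of any of jar, screwdriver, spool from where it was at the start of the episode above 0.03 m).
It also fails if it takes over 61 s, if anything falls off the work surface, if the arm or the gripper's body presses on something with over 40 N, if the wrist force passes 120 N, or if a joint passes its speed limit or range.

## Working session

There is one attempt and no reset: what is moved stays moved. The work goes in short steps, Python scripts to look and compute and a tool call to move; the robot and the scene stay as the last step left them, time stands still between calls to the robot, and variables do not carry over. Pictures are saved under pics/ and viewed, at most 10 in all, crops included, and the job is handed in when it is done.

Besides the shell and the picture viewer there is one more tool, called as a command line: name --argument value ..., lists and objects as JSON in quotes. send_rows: Moves the arm, as the interface text tells. Its arguments: {"type":"object","properties":{"xyz":{"type":"array"},"dr":{"type":"array"},"jaw":{"type":"number"},"grip_force":{"type":"number"}},"required":["xyz","dr"]}

```bash
ls; mkdir -p pics
python3 - <<'E'
from bench import *
import cv2,numpy as np
for n in("scene","top"):
    im=get_image(n); cv2.imwrite(f"pics/{n}0.png",im[...,::-1]); c=calibration(n); print(n,c)
print(calibration("wrist")); print(get_state())
a=[cv2.imread(f"pics/{n}0.png") for n in("scene","top")]
cv2.imwrite("pics/both0.png",np.vstack(a))
E
```

```text
pics
scene {'vfov': 48.51932485972939, 'cx': 248.51458789578953, 'cy': 196.6643485417691, 'rvec': array([ 1.10354855,  2.30643362, -1.05959267]), 'tvec': array([ 0.23790009, -0.24204443,  1.99467676])}
top {'vfov': 50.690835762932466, 'cx': 256.55590505719675, 'cy': 193.1338016750319, 'rvec': array([ 2.13922587, -2.0894758 ,  0.2124676 ]), 'tvec': array([0.04383442, 0.51695654, 1.32898406])}
{'vfov': 68.56500926146913, 'cx': 253.82793315472395, 'cy': 194.89518209882144, 'hand_eye': array([[-4.42284769e-05, -9.61781072e-01, -2.73819588e-01,
         7.57529136e-02],
       [ 9.99999970e-01,  2.39098565e-05, -2.45506625e-04,
         4.91867538e-04],
       [ 2.42670613e-04, -2.73819591e-01,  9.61781042e-01,
        -1.45245072e-01],
       [ 0.00000000e+00,  0.00000000e+00,  0.00000000e+00,
         1.00000000e+00]])}
{'time': 0.1, 'joint_positions': array([ 1.31109347,  0.32175591, -0.07005989,  1.45154217,  0.02258742,
        1.37079957, -0.05691881]), 'qd': array([ 8.60259163e-04, -2.35167792e-03, -5.55807704e-05, -2.48072760e-03,
       -9.41900156e-05,  1.21804346e-04, -4.90256332e-04]), 'joint_torque': array([-3.28323868e-04, -4.92570162e+01, -4.05758740e-01, -3.13398314e+01,
       -6.40928792e-02,  3.96072585e-02,  7.96867016e-05]), 'position': array([ 0.17557578, -0.62535807,  0.23857153]), 'tool_rot': array([-3.11052981e+00, -4.28489031e-01,  5.04973856e-04]), 'ft_force': array([ 0.31000212, -0.03733732, -1.16615606]), 'torque': array([-0.01565527, -0.00835267,  0.00928493]), 'grip_force': 0.0, 'grip_width': 0.9975316138844379}
```

View pics/scene0.png

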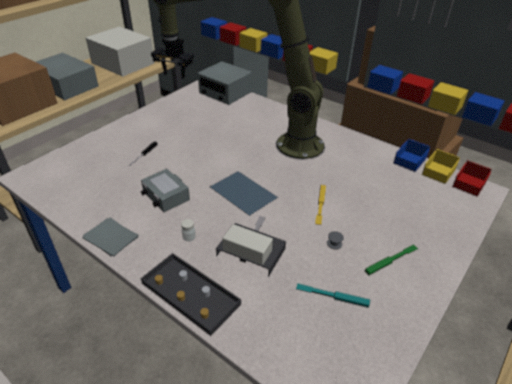

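View pics/top0.png

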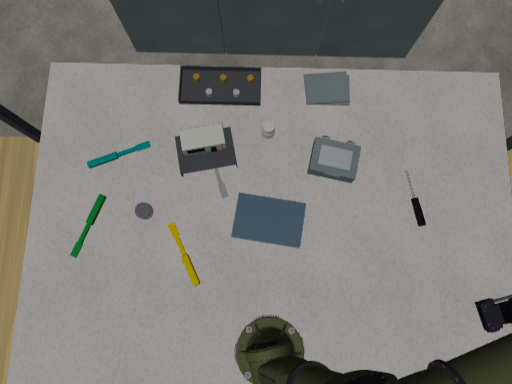

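Scene and top view: the riser with white meter is at about (205,150) in the top view, with the grey steel end sticking out at (221,183). The mat is at (269,220), the box at (335,158), the jar at (268,129), the spool at (144,211) and the screwdriver at (415,200). Pry tool candidates are grey under the riser (221,183), yellow (184,255), green (88,225) and turquoise (119,154). I choose the grey one, since only it is under the shelf and the coloured ones are to be left alone.

```bash
cat > h.py <<'E'
from bench import *
import cv2,numpy as np
from scipy.spatial.transform import Rotation as R
def cam(n,st=None):
    c=calibration(n); f=192/np.tan(np.radians(c['vfov'])/2)
    if n=='wrist':
        st=st or get_state(); T=np.eye(4); T[:3,:3]=R.from_rotvec(st['tool_rot']).as_matrix(); T[:3,3]=st['position']
        M=T@c['hand_eye']; return f,c['cx'],c['cy'],M[:3,:3],M[:3,3]
    Rm=R.from_rotvec(c['rvec']).as_matrix(); return f,c['cx'],c['cy'],Rm.T,-Rm.T@c['tvec']
def px2w(C,uv,z):
    f,cx,cy,Rw,o=C; uv=np.atleast_2d(uv).astype(float)
    d=np.c_[(uv[:,0]-cx)/f,(uv[:,1]-cy)/f,np.ones(len(uv))]@Rw.T
    return o+d*((z-o[2])/d[:,2])[:,None]
def w2px(C,P):
    f,cx,cy,Rw,o=C; q=(np.atleast_2d(P)-o)@Rw; return np.c_[cx+f*q[:,0]/q[:,2],cy+f*q[:,1]/q[:,2]]
def snap(n,name):
    st=get_state(); im=get_image(n)[...,::-1].copy(); cv2.imwrite(f'pics/{name}.png',im); return cam(n,st),im,st
def rel(st,p=None,Rt=None):
    "shift in tool axes (mm) and turn to reach world p, rotation Rt"
    R0=R.from_rotvec(st['tool_rot']); 
    return (R0.inv().apply(np.array(p)-st['position'])*1000).round(1), (R0.inv()*Rt).as_rotvec().round(3) if Rt is not None else None
E
python3 - <<'E'
from h import *
C=cam('top'); im=cv2.imread('pics/top0.png')
cv2.imwrite('pics/crop0.png',cv2.resize(im[110:260,160:380],None,fx=3.6,fy=3.6,interpolation=cv2.INTER_CUBIC))
hsv=cv2.cvtColor(im,cv2.COLOR_BGR2HSV)
for n,p,z in(('mat',(269,220),.003),('lid',(335,150),.065),('steel',(223,190),.01),('jar',(268,126),.07),('spool',(144,211),.038)):
    print(n,hsv[p[1],p[0]],px2w(C,p,z).round(3))
print(cam('top')[4])
m=cv2.inRange(hsv,(95,60,40),(115,160,130)); 
for c in cv2.findContours(m,0,2)[0]:
    if cv2.contourArea(c)>800:
        r=cv2.minAreaRect(c); print(r, px2w(C,cv2.boxPoints(r),.003).round(3).tolist(),px2w(C,r[0],.003))
E
```

```text
mat [102  81  97] [[0.431 0.011 0.003]]
lid [101  14 144] [[ 0.672 -0.211  0.065]]
steel [110   6 120] [[0.533 0.174 0.01 ]]
jar [ 41  13 158] [[0.752 0.022 0.07 ]]
spool [105  23  88] [[0.447 0.439 0.038]]
[0.23891244 0.05058821 1.40560514]
((268.6305847167969, 219.7779541015625), (68.40374755859375, 44.17964172363281), 9.211027145385742) [[0.372, 0.14, 0.003], [0.527, 0.12, 0.003], [0.493, -0.118, 0.003], [0.34, -0.094, 0.003]] [[0.43211118 0.01188843 0.003     ]]
```

View pics/crop0.png

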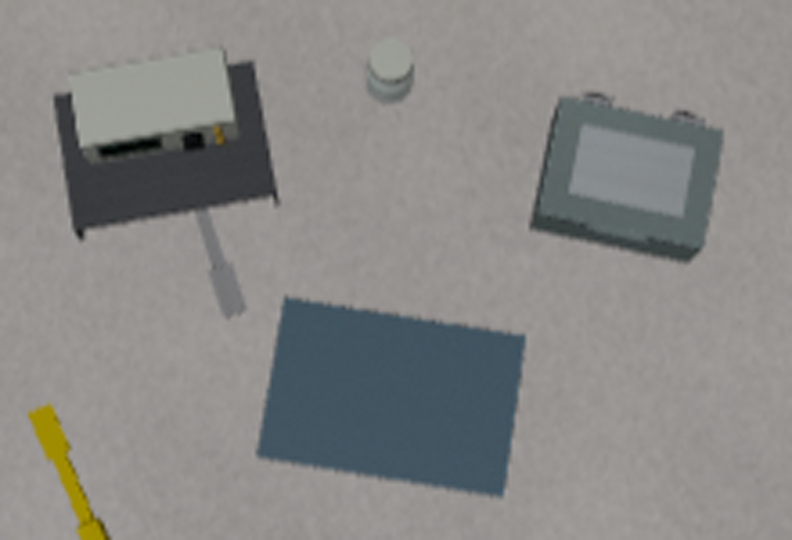

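The crop confirms the choice. The grey steel shank and blade come out from under the dark shelf, with the blade tip at crop (233,315), which is full-frame (224.7,197.5), and the shank leaving the shelf at crop (202,211). The yellow look-alike is separate.

Run:
```python
from h import *
C=cam('top')
f=lambda u,v,z:px2w(C,(160+u/3.6,110+v/3.6),z)[0].round(4)
tip,sh=f(233,315,.01),f(203,213,.01); d=tip-sh; print('tip',tip,'sh',sh,np.degrees(np.arctan2(d[1],d[0])))
for n,p in dict(rFL=(80,230),rFR=(277,197),rBR=(253,62),rBL=(56,95)).items(): print(n,f(*p,.04))
for n,p in dict(bFL=(537,215),bFR=(703,243),bBR=(722,128),bBL=(560,97)).items(): print(n,f(*p,.065))
st=get_state()
print('to view',rel(st,(.45,-.2,.3),R.from_euler('z',170,degrees=True)*R.from_euler('x',180,degrees=True)))
print('to view(yaw-10)',rel(st,(.45,-.2,.3),R.from_euler('z',-10,degrees=True)*R.from_euler('x',180,degrees=True)))
```

```text
tip [0.5062 0.1674 0.01  ] sh [0.6081 0.201  0.01  ] -161.75080165352762
rFL [0.5804 0.3156 0.04  ]
rFR [0.6178 0.1268 0.04  ]
rBR [0.7553 0.1551 0.04  ]
rBL [0.7165 0.3475 0.04  ]
bFL [ 0.5991 -0.1219  0.065 ]
bFR [ 0.5754 -0.2787  0.065 ]
bBR [ 0.6897 -0.2998  0.065 ]
bBL [ 0.7173 -0.1443  0.065 ]
to view (array([ 379.2, -335.4,  -60.9]), array([-1.000e-03, -2.000e-03, -2.693e+00]))
to view(yaw-10) (array([ 379.2, -335.4,  -60.9]), array([-0.002,  0.   ,  0.448]))
```

send_rows --xyz '[[40,-25,-10],[80,-50,-20],[115,-70,-30],[150,-95,-40],[185,-120,-50],[220,-140,-60],[255,-165,-60],[290,-185,-60],[309,-199,-60],[320,-235,-60]]' --dr '[[0,0,-0.12],[0,0,-0.24],[0,0,-0.36],[0,0,-0.48],[0,0,-0.6],[0,0,-0.72],[0,0,-0.84],[0,0,-0.96],[0,0,-1.08],[0,0,-1.2]]'

```text
time: 0.93
position: [0.4242, -0.3104, 0.2988]
tool_rot: [2.316, 2.122, 0.004]
ft_force: [0.3, 0.1, -0.2]
grip_width: 0.998
grip_force: 0.0
```

Run:
```python
from h import *
st=get_state(); print(st['time'],st['position'],st['joint_positions'].round(2))
print(rel(st,(.47,-.02,.3),R.from_euler('z',185,degrees=True)*R.from_euler('x',180,degrees=True)))
```

```text
0.9333 [ 0.42419933 -0.31039882  0.29883128] [ 1.    0.05 -0.43  1.65  0.02  1.44  0.48]
(array([293.3,  20.3,  -0.6]), array([ 3.000e-03,  1.000e-03, -1.745e+00]))
```

send_rows --xyz '[[40,3,0],[80,6,0],[120,8,0],[160,11,0],[200,14,0],[240,17,0],[270,19,0],[293,20,0],[293,20,0],[293,20,0]]' --dr '[[0,0,-0.12],[0,0,-0.24],[0,0,-0.36],[0,0,-0.48],[0,0,-0.6],[0,0,-0.72],[0,0,-0.84],[0,0,-0.96],[0,0,-1.08],[0,0,-1.2]]'

```text
time: 1.77
position: [0.4684, -0.0211, 0.2994]
tool_rot: [-0.712, -3.06, 0.001]
ft_force: [-0.1, 0.3, 0.9]
grip_width: 0.996
grip_force: 0.0
```

send_rows --xyz '[[0,0,0],[0,0,0],[0,0,0],[0,0,0],[0,0,0],[0,0,0],[0,0,0],[0,0,0],[0,0,0],[0,0,0]]' --dr '[[0,0,-0.12],[0,0,-0.24],[0,0,-0.36],[0,0,-0.48],[0,0,-0.55],[0,0,-0.55],[0,0,-0.55],[0,0,-0.55],[0,0,-0.55],[0,0,-0.55]]'

```text
time: 2.6
position: [0.4685, -0.0234, 0.2995]
tool_rot: [0.128, -3.139, 0.0]
ft_force: [-0.1, 0.9, 0.3]
grip_width: 1.001
grip_force: 0.0
```

Run:
```python
from h import *
C,im,st=snap('wrist','w1'); print(st['time'],st['position'],st['tool_rot'],st['joint_positions'].round(2))
for p in [(.506,.167,.01),(.608,.201,.01),(.599,-.122,.065),(.575,-.279,.065)]: print(w2px(C,p).round(0))
cv2.imwrite('pics/w1r.png',cv2.resize(cv2.rotate(im,cv2.ROTATE_180),(800,600),interpolation=cv2.INTER_CUBIC))
```

```text
2.6 [ 0.46850573 -0.02335815  0.29947841] [ 1.27780515e-01 -3.13888418e+00  1.57726572e-04] [ 0.7  -0.08 -0.66  1.76 -0.05  1.44  1.7 ]
[[370. 197.]]
[[378. 256.]]
[[181. 252.]]
[[ 72. 229.]]
```

View pics/w1r.png

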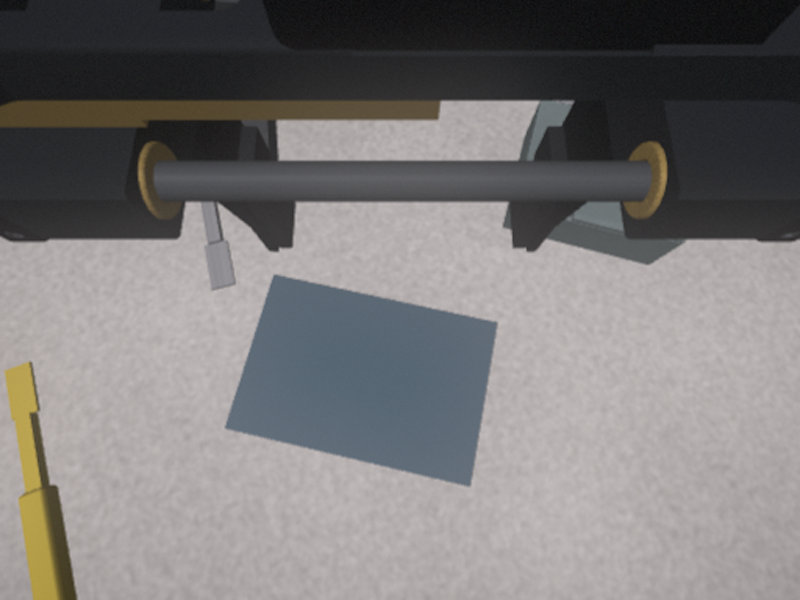

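The gripper covers the far half. Between its parts the steel end is visible, with the blade end at (222,287), the blade root at (218,242) and the shank at (210,206) in the rotated, enlarged view. This agrees with the top-view estimate within about 2 px.

Run:
```python
from h import *
st=get_state(); C=cam('wrist',st)
P=px2w(C,[(511-u/1.5625,383-v/1.5625) for u,v in((222.5,287),(218,242),(210,206),(274,275),(497,322),(470,486),(227,429))],.01)
print(P.round(4)); d=P[2]-P[0]; a=np.arctan2(-d[1],-d[0]); print(np.degrees(a))
yaw=198
tip=np.array([.506,.1674,.01])*.5+P[0]*.5; u=np.array([np.cos(np.radians(yaw)),np.sin(np.radians(yaw)),0])
g=tip-u*.070; print(tip,g)
Rt=R.from_euler('z',yaw,degrees=True)*R.from_euler('x',180,degrees=True)
print(rel(st,(g[0],g[1],.012),Rt))
```

```text
[[ 0.5101  0.1654  0.01  ]
 [ 0.559   0.1797  0.01  ]
 [ 0.5999  0.1966  0.01  ]
 [ 0.5273  0.1145  0.01  ]
 [ 0.4962 -0.1177  0.01  ]
 [ 0.341  -0.0965  0.01  ]
 [ 0.3721  0.1342  0.01  ]]
-160.8146871627151
[0.5080478  0.16638163 0.01      ] [0.57462176 0.18801282 0.01      ]
(array([-123. ,  202. ,  287.5]), array([-0.   , -0.   , -0.233]))
```

send_rows --xyz '[[-20,35,20],[-40,65,45],[-60,100,70],[-80,130,95],[-100,165,120],[-115,190,145],[-123,202,170],[-123,202,195],[-123,202,215],[-123,202,225]]' --dr '[[0,0,-0.1],[0,0,-0.2],[0,0,-0.24],[0,0,-0.24],[0,0,-0.24],[0,0,-0.24],[0,0,-0.24],[0,0,-0.24],[0,0,-0.24],[0,0,-0.24]]'

```text
time: 3.48
position: [0.5726, 0.188, 0.0709]
tool_rot: [0.504, -3.095, -0.0]
ft_force: [0.1, -1.2, 0.2]
grip_width: 0.997
grip_force: 0.0
```

Run:
```python
from h import *
import bench; print([x for x in dir(bench) if x[0]!='_'], getattr(bench,'nose_length',None))
C,im,st=snap('wrist','w2'); print(st['time'],st['position'],st['joint_positions'].round(2))
cv2.imwrite('pics/w2r.png',cv2.rotate(im,cv2.ROTATE_180))
```

```text
['MotionError', 'calibration', 'close_job', 'get_image', 'get_state', 'nose_length'] 0.017
3.4833 [0.57264009 0.188      0.07086955] [ 0.26  0.48 -0.78  1.73  0.37  1.09  1.26]
```

View pics/w2r.png

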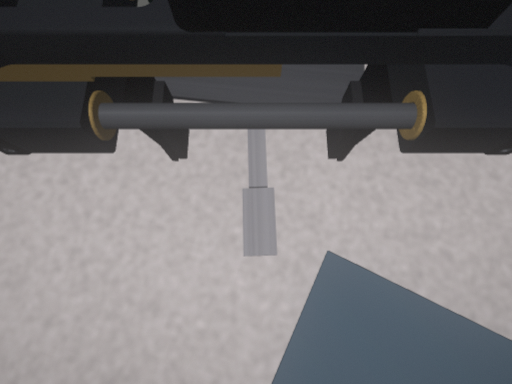

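The pry shank is centred between the jaws (x about 257) with the blade tip at (260,255), and the shank goes under the shelf at the top. nose_length is 17 mm, so I'll go down to TCP z of about 0.020.

send_rows --xyz '[[0,0,15],[0,0,30],[0,0,40],[0,0,46],[0,0,51],[0,0,51],[0,0,51],[0,0,51],[0,0,51],[0,0,51]]' --dr '[[0,0,0],[0,0,0],[0,0,0],[0,0,0],[0,0,0],[0,0,0],[0,0,0],[0,0,0],[0,0,0],[0,0,0]]'

```text
time: 4.37
position: [0.5749, 0.1882, 0.0241]
tool_rot: [-0.504, 3.1, -0.0]
ft_force: [0.2, 0.4, 0.6]
grip_width: 1.001
grip_force: 0.0
```

send_rows --xyz '[[0,0,0],[0,0,0],[0,0,0],[0,0,0],[0,0,0],[0,0,0],[0,0,0],[0,0,0],[0,0,0],[0,0,0]]' --dr '[[0,0,0],[0,0,0],[0,0,0],[0,0,0],[0,0,0],[0,0,0],[0,0,0],[0,0,0],[0,0,0],[0,0,0]]' --jaw 5 --grip_force 40

```text
time: 5.2
position: [0.5746, 0.188, 0.0235]
tool_rot: [0.504, -3.101, 0.0]
ft_force: [-0.9, 0.4, -0.2]
grip_width: 0.321
grip_force: 0.0
```

send_rows --xyz '[[0,0,3],[0,0,3],[0,0,3],[0,0,3],[0,0,3],[0,0,3],[0,0,3],[0,0,3],[0,0,3],[0,0,3]]' --dr '[[0,0,0],[0,0,0],[0,0,0],[0,0,0],[0,0,0],[0,0,0],[0,0,0],[0,0,0],[0,0,0],[0,0,0]]'

```text
time: 6.03
position: [0.5745, 0.188, 0.0205]
tool_rot: [0.504, -3.101, 0.0]
ft_force: [-0.4, -0.2, -1.5]
grip_width: 0.158
grip_force: 39.7
```

send_rows --xyz '[[0,0,-4],[12,0,-4],[27,0,-4],[42,0,-4],[57,0,-4],[72,0,-4],[87,0,-4],[102,0,-4],[117,0,-5],[132,0,-6]]' --dr '[[0,0,0],[0,0,0],[0,0,0],[0,0,0],[0,0,0],[0,0,0],[0,0,0],[0,0,0],[0,0,0],[0,0,0]]'

```text
time: 6.87
position: [0.4486, 0.1462, 0.0267]
tool_rot: [-0.505, 3.101, -0.0]
ft_force: [0.4, -0.7, -1.1]
grip_width: 0.155
grip_force: 39.7
```

Run:
```python
from h import *
C,im,st=snap('top','t2'); print(st['time'],st['position'],st['joint_positions'].round(2),st['grip_width'],st['grip_force'],st['ft_force'])
W,wi,st=snap('wrist','w3')
cv2.imwrite('pics/m3.png',np.hstack([cv2.resize(im[100:300,140:390],(450,360)),cv2.resize(cv2.rotate(wi,1),(340,255)).copy() if 0 else cv2.copyMakeBorder(cv2.resize(cv2.rotate(wi,cv2.ROTATE_180),(350,262)),0,98,0,0,0)]))
```

```text
6.8667 [0.44864786 0.14617684 0.02674803] [ 0.41  0.27 -0.85  2.08  0.26  0.9   1.31] 0.15527417714314304 39.70811069011688 [ 0.4419305  -0.66478612 -1.09456819]
```

View pics/m3.png

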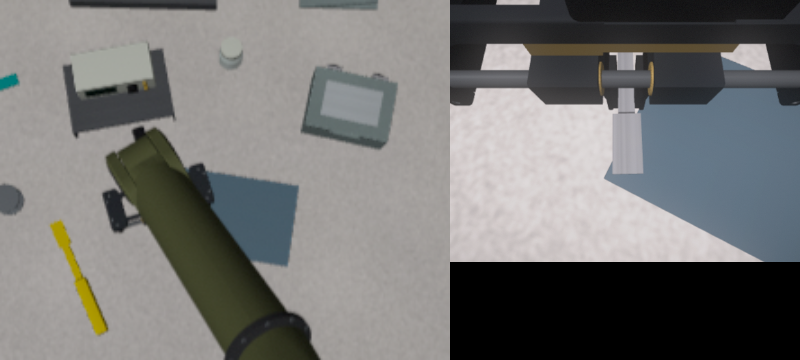

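The pry is out: on the left its black handle end shows just in front of the shelf at (140,132), and on the right the blade is centred in the jaws at (627,150). Next I lift, turn it about 208° and carry it over the mat.

send_rows --xyz '[[15,0,-10],[15,0,-45],[15,0,-80],[10,-20,-115],[0,-50,-130],[-8,-80,-130],[-15,-110,-130],[-20,-140,-130],[-26,-171,-130],[-26,-171,-130]]' --dr '[[0,0,0],[0,0,0],[0,0,0.08],[0,0,0.2],[0,0,0.32],[0,0,0.44],[0,0,0.56],[0,0,0.68],[0,0,0.8],[0,0,0.92]]'

```text
time: 7.8
position: [0.5316, -0.0154, 0.1567]
tool_rot: [0.946, 2.992, -0.003]
ft_force: [0.0, -1.1, -1.1]
grip_width: 0.156
grip_force: 39.7
```

send_rows --xyz '[[0,0,0],[0,0,0],[0,0,0],[0,0,0],[0,0,0],[0,0,0],[0,0,0],[0,0,0],[0,0,0],[0,0,0]]' --dr '[[0,0,0.12],[0,0,0.24],[0,0,0.36],[0,0,0.48],[0,0,0.6],[0,0,0.72],[0,0,0.84],[0,0,0.96],[0,0,1.08],[0,0,1.2]]'

```text
time: 8.63
position: [0.5292, -0.0075, 0.1569]
tool_rot: [2.464, 1.948, 0.002]
ft_force: [-0.1, 0.0, -1.0]
grip_width: 0.155
grip_force: 39.7
```

send_rows --xyz '[[0,0,0],[0,0,0],[0,0,0],[0,0,0],[0,0,0],[0,0,0],[0,0,0],[0,0,0],[0,0,0],[0,0,0]]' --dr '[[0,0,0.12],[0,0,0.24],[0,0,0.36],[0,0,0.48],[0,0,0.6],[0,0,0.72],[0,0,0.84],[0,0,0.96],[0,0,1.08],[0,0,1.2]]'

```text
time: 9.47
position: [0.5293, -0.0075, 0.1569]
tool_rot: [3.134, 0.217, 0.002]
ft_force: [0.3, -0.8, -2.4]
grip_width: 0.155
grip_force: 39.7
```

Run:
```python
from h import *
W,wi,st=snap('wrist','w4'); print(st['time'],st['position'],st['joint_positions'].round(2),st['grip_width'],st['grip_force'])
print(rel(st,(.526,-.008,.027),R.from_euler('z',-10,degrees=True)*R.from_euler('x',180,degrees=True)))
```

```text
9.4667 [ 0.52926019 -0.00751434  0.15689714] [ 0.41  0.15 -0.49  1.84  0.08  1.16 -1.53] 0.15541940036623222 39.70083296298981
(array([ -3.5,  -0. , 129.9]), array([ 0.   , -0.002,  0.313]))
```

send_rows --xyz '[[0,0,25],[0,0,55],[0,0,80],[-3,0,100],[-3,0,112],[-3,0,120],[-3,0,126],[-3,0,130],[-3,0,132],[-3,0,132]]' --dr '[[0,0,0.1],[0,0,0.2],[0,0,0.3],[0,0,0.313],[0,0,0.313],[0,0,0.313],[0,0,0.313],[0,0,0.313],[0,0,0.313],[0,0,0.313]]'

```text
time: 10.35
position: [0.5258, -0.0082, 0.025]
tool_rot: [3.13, -0.265, 0.002]
ft_force: [-0.1, -0.1, -0.5]
grip_width: 0.158
grip_force: 39.7
```

send_rows --xyz '[[0,0,1],[0,0,2],[0,0,2],[0,0,2],[0,0,2],[0,0,2],[0,0,2],[0,0,2],[0,0,2],[0,0,2]]' --dr '[[0,0,0],[0,0,0],[0,0,0],[0,0,0],[0,0,0],[0,0,0],[0,0,0],[0,0,0],[0,0,0],[0,0,0]]'

```text
time: 11.18
position: [0.5256, -0.0082, 0.0228]
tool_rot: [3.13, -0.265, 0.001]
ft_force: [2.0, -0.4, 0.9]
grip_width: 0.157
grip_force: 39.7
```

send_rows --xyz '[[0,0,0],[0,0,0],[0,0,0],[0,0,0],[0,0,0],[0,0,0],[0,0,0],[0,0,0],[0,0,0],[0,0,0]]' --dr '[[0,0,0],[0,0,0],[0,0,0],[0,0,0],[0,0,0],[0,0,0],[0,0,0],[0,0,0],[0,0,0],[0,0,0]]' --jaw 60

```text
time: 12.02
position: [0.5252, -0.0082, 0.0225]
tool_rot: [3.13, -0.265, -0.0]
ft_force: [0.6, 0.6, -0.4]
grip_width: 0.68
grip_force: 0.0
```

send_rows --xyz '[[0,0,-30],[0,0,-65],[-15,0,-100],[-30,0,-110],[-50,0,-110],[-70,0,-110],[-70,0,-110],[-70,0,-110],[-70,0,-110],[-70,0,-110]]' --dr '[[0,0,0],[0,0,-0.1],[0,0,-0.22],[0,0,-0.34],[0,0,-0.46],[0,0,-0.58],[0,0,-0.7],[0,0,-0.82],[0,0,-0.94],[0,0,-1.06]]'

```text
time: 12.85
position: [0.4561, 0.0036, 0.1327]
tool_rot: [2.83, 1.362, 0.0]
ft_force: [-0.1, 0.9, 1.7]
grip_width: 0.693
grip_force: 0.0
```

send_rows --xyz '[[0,0,0],[0,0,0],[0,0,0],[0,0,0],[0,0,0],[0,0,0],[0,0,0],[0,0,0],[0,0,0],[0,0,0]]' --dr '[[0,0,-0.12],[0,0,-0.24],[0,0,-0.36],[0,0,-0.48],[0,0,-0.6],[0,0,-0.72],[0,0,-0.84],[0,0,-0.96],[0,0,-1.08],[0,0,-1.2]]'

```text
time: 13.68
position: [0.4561, 0.0037, 0.1326]
tool_rot: [1.567, 2.723, -0.0]
ft_force: [0.5, 0.1, 0.2]
grip_width: 0.691
grip_force: 0.0
```

send_rows --xyz '[[0,0,0],[0,0,0],[0,0,0],[0,0,0],[0,0,0],[0,0,0],[0,0,0],[0,0,0],[0,0,0],[0,0,0]]' --dr '[[0,0,-0.12],[0,0,-0.24],[0,0,-0.36],[0,0,-0.48],[0,0,-0.6],[0,0,-0.72],[0,0,-0.84],[0,0,-0.88],[0,0,-0.88],[0,0,-0.88]]'

```text
time: 14.52
position: [0.4562, 0.0037, 0.1326]
tool_rot: [0.27, 3.13, -0.0]
ft_force: [-0.8, 0.5, 0.2]
grip_width: 0.69
grip_force: 0.0
```

Run:
```python
from h import *
W,wi,st=snap('wrist','w5'); print(st['time'],st['position'],st['joint_positions'].round(2))
print(rel(st,(.456,.005,.03),R.from_euler('z',170,degrees=True)*R.from_euler('x',180,degrees=True)))
C,im,st=snap('top','t5')
cv2.imwrite('pics/m5.png',np.hstack([cv2.rotate(wi,cv2.ROTATE_180)[:384,60:460],cv2.resize(im[120:280,200:367],(400,384))]))
```

```text
14.5167 [0.45617337 0.00367873 0.13256833] [ 0.48  0.02 -0.55  2.03  0.01  1.1   1.33]
(array([  0.4,   1.3, 102.6]), array([-0.   ,  0.   ,  0.002]))
```

View pics/m5.png

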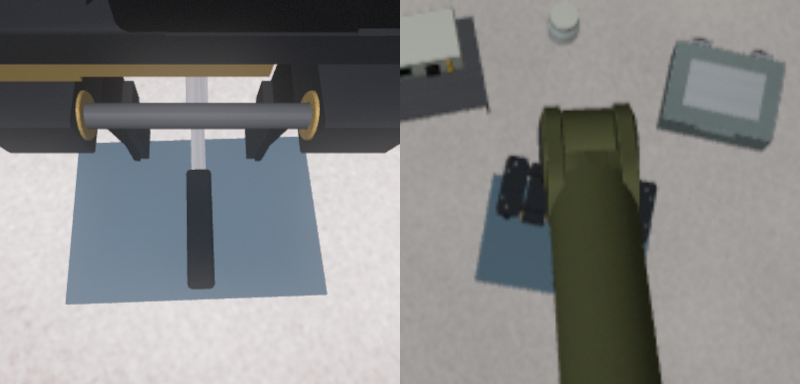

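The pry lies flat on the mat, well aligned: handle front end at (199,170) and rear end at (200,287) in the left panel. The shank runs under the jaws.

Run:
```python
from h import *
st=get_state(); W=cam('wrist',st)
P=px2w(W,[(511-259,383-170),(511-260.5,383-287)],.023); print(P.round(4)); d=P[0]-P[1]; L=np.hypot(*d[:2]); u=d/L; print(L,np.degrees(np.arctan2(d[1],d[0])))
g=P[1]*.5+P[0]*.5+u*.035; yaw=np.degrees(np.arctan2(d[1],d[0]))+180
print(g,rel(st,(g[0],g[1],.026),R.from_euler('z',yaw,degrees=True)*R.from_euler('x',180,degrees=True)))
# box from top picture: mask of lid (greenish grey)
im=cv2.imread('pics/top0.png'); C=cam('top')
b=cv2.bilateralFilter(im,5,30,5); hsv=cv2.cvtColor(b,cv2.COLOR_BGR2HSV); print([hsv[y,x].tolist() for x,y in((313,160),(335,176),(335,171),(330,180),(300,200))])
```

```text
[[ 0.472  -0.0009  0.023 ]
 [ 0.3675  0.0161  0.023 ]]
0.10593940215367126 -9.260764232541742
[0.45429423 0.00194932 0.023     ] (array([  1.5,  -2. , 106.6]), array([-0.  ,  0.  , -0.01]))
[[90, 28, 101], [87, 29, 89], [87, 28, 102], [10, 10, 152], [10, 10, 149]]
```

send_rows --xyz '[[0,-2,25],[1,-2,50],[1,-2,75],[1,-2,90],[1,-2,100],[1,-2,106],[1,-2,109],[1,-2,110],[1,-2,110],[1,-2,110]]' --dr '[[0,0,-0.01],[0,0,-0.01],[0,0,-0.01],[0,0,-0.01],[0,0,-0.01],[0,0,-0.01],[0,0,-0.01],[0,0,-0.01],[0,0,-0.01],[0,0,-0.01]]'

```text
time: 15.45
position: [0.4557, 0.0018, 0.0234]
tool_rot: [0.252, 3.13, -0.0]
ft_force: [-0.1, -0.5, -0.8]
grip_width: 0.69
grip_force: 0.0
```

send_rows --xyz '[[0,0,0],[0,0,0],[0,0,0],[0,0,0],[0,0,0],[0,0,0],[0,0,0],[0,0,0],[0,0,0],[0,0,0]]' --dr '[[0,0,0],[0,0,0],[0,0,0],[0,0,0],[0,0,0],[0,0,0],[0,0,0],[0,0,0],[0,0,0],[0,0,0]]' --jaw 5 --grip_force 60

```text
time: 16.28
position: [0.4549, 0.0019, 0.0225]
tool_rot: [0.252, 3.131, 0.0]
ft_force: [-0.5, 1.4, 0.9]
grip_width: 0.274
grip_force: 60.0
```

Run:
```python
from h import *
im=cv2.imread('pics/top0.png'); C=cam('top')
hsv=cv2.cvtColor(im,cv2.COLOR_BGR2HSV)
m=cv2.inRange(hsv,(75,12,60),(110,60,190)); m[:,:295]=0;m[:,375:]=0;m[:130]=0;m[190:]=0
c=max(cv2.findContours(cv2.morphologyEx(m,3,np.ones((3,3))),0,1)[0],key=cv2.contourArea); print(cv2.approxPolyDP(c,2.5,True)[:,0].tolist())
v=cv2.resize(im[132:188,302:368],None,fx=9,fy=9,interpolation=cv2.INTER_CUBIC); cv2.imwrite('pics/box.png',v)
st=get_state(); print(st['time'],st['position'],st['tool_rot'],st['grip_width'],st['grip_force'],st['joint_positions'].round(2))
```

```text
[[316, 137], [307, 172], [351, 181], [355, 176], [360, 146]]
16.2833 [0.45489009 0.00191874 0.02254594] [2.52345958e-01 3.13140112e+00 6.70415239e-05] 0.2735428891804452 59.99530255794525 [ 0.45  0.18 -0.54  2.13  0.12  0.86  1.24]
```

View pics/box.png

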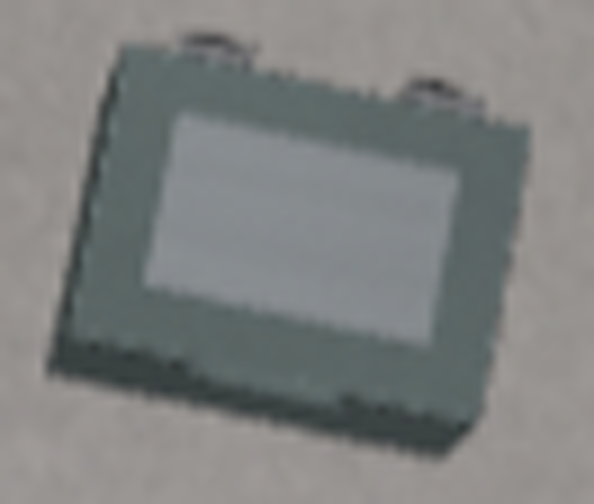

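The box crop shows the lid corners at about (122,47), (528,127), (478,418) and (68,338). The tab's lip runs from (188,362) to (342,397), and the base front corners are at (47,373) and (445,458).

Run:
```python
from h import *
C=cam('top'); f=lambda u,v,z:px2w(C,(302+(u-4)/9,132+(v-4)/9),z)[0]
BL,BR,FR,FL=[f(*p,.065) for p in((122,47),(528,127),(478,418),(68,338))]; b1,b2=f(47,373,0),f(445,458,0); t1,t2=f(188,362,.065),f(342,397,.065)
for n,p in zip('BL BR FR FL b1 b2 t1 t2'.split(),(BL,BR,FR,FL,b1,b2,t1,t2)): print(n,p.round(4))
ang=lambda d:np.degrees(np.arctan2(d[1],d[0]))
print('yaws',ang(FL-FR)-90,ang(BL-BR)-90,ang(BL-FL),ang(BR-FR),ang(b1-b2)-90,ang(t1-t2)-90)
print('sizes',[np.linalg.norm(x).round(4) for x in(FL-FR,BL-BR,BL-FL,BR-FR,b1-b2,t1-t2)])
for y in(-10,):
    u=np.array([np.cos(np.radians(y)),np.sin(np.radians(y)),0]); v=np.array([-u[1],u[0],0])
    for n,p in zip('BL BR FR FL b1 b2 t1 t2'.split(),(BL,BR,FR,FL,b1,b2,t1,t2)): print(n,p@u,p@v)
```

```text
BL [ 0.7178 -0.1428  0.065 ]
BR [ 0.6892 -0.2987  0.065 ]
FR [ 0.5736 -0.2766  0.065 ]
FL [ 0.6012 -0.1217  0.065 ]
b1 [ 0.6042 -0.1216  0.    ]
b2 [ 0.5733 -0.279   0.    ]
t1 [ 0.5929 -0.1671  0.065 ]
t2 [ 0.5806 -0.2253  0.065 ]
yaws -10.100565223232508 -10.404038586304907 -10.274770856729289 -10.823606935272519 -11.130251470301417 -11.939437944517223
sizes [np.float64(0.1573), np.float64(0.1585), np.float64(0.1185), np.float64(0.1177), np.float64(0.1603), np.float64(0.0594)]
BL 0.7317348235698802 -0.015987546507736778
BR 0.7306173835548982 -0.17444650962109357
FR 0.6129278394027194 -0.17275464675825605
FL 0.6132039941187325 -0.015419109050175165
b1 0.6161475399058519 -0.014871862557559203
b2 0.6129846812278662 -0.17518569642501586
t1 0.6128968521296039 -0.0616509872632152
t2 0.6108851916034799 -0.12105770024988721
```

send_rows --xyz '[[0,0,-12],[0,0,-28],[0,-15,-42],[0,-40,-42],[0,-70,-42],[0,-100,-42],[0,-130,-42],[0,-155,-42],[0,-174,-42],[0,-174,-42]]' --dr '[[0,0,0],[0,0,0],[0,0,0.01],[0,0,0.022],[0,0,0.022],[0,0,0.022],[0,0,0.022],[0,0,0.022],[0,0,0.022],[0,0,0.022]]'

```text
time: 17.12
position: [0.4254, -0.1745, 0.0642]
tool_rot: [-0.296, -3.127, 0.003]
ft_force: [-0.3, -0.2, -1.5]
grip_width: 0.272
grip_force: 60.0
```

Run:
```python
from h import *
C,im,st=snap('top','t6'); S,sc,_=snap('scene','s6'); W,wi,_=snap('wrist','w6')
print(st['time'],st['position'],st['tool_rot'],st['grip_force'],st['joint_positions'].round(2))
n=np.array([.588,-.2,.0545]); Rt=R.from_rotvec(st['tool_rot']); bl=-Rt.as_matrix()[:,0]; tip=st['position']+bl*.1395-np.array([0,0,.0095]); print('tip',tip)
for N,c in(('top',C),('scene',S),('wrist',W)): print(N,w2px(c,[n,tip,n+[0,0,-.0545]]).round(1).tolist())
u,v=w2px(S,n)[0].astype(int); a=sc[v-35:v+25,u-50:u+50]
u2,v2=w2px(C,tip)[0].astype(int); b=im[v2-35:v2+25,u2-40:u2+40]
cv2.imwrite('pics/m6.png',np.vstack([np.hstack([cv2.resize(a,(440,264),interpolation=2),cv2.resize(b,(352,264),interpolation=2)]),cv2.copyMakeBorder(cv2.resize(cv2.rotate(wi,cv2.ROTATE_180),(440,330)),0,0,0,352,0)]))
```

```text
17.1167 [ 0.42541632 -0.17448443  0.06420264] [-2.96405534e-01 -3.12665986e+00  2.93220254e-03] 59.99388635158539 [ 0.7   0.11 -0.38  2.09  0.05  0.95  1.67]
tip [ 0.56243124 -0.20069798  0.05460038]
top [[331.5, 174.1], [331.8, 181.4], [328.8, 177.9]]
scene [[177.2, 179.0], [181.7, 175.9], [178.5, 189.5]]
wrist [[254.4, 441.0], [247.1, 416.5], [254.2, 376.9]]
```

View pics/m6.png

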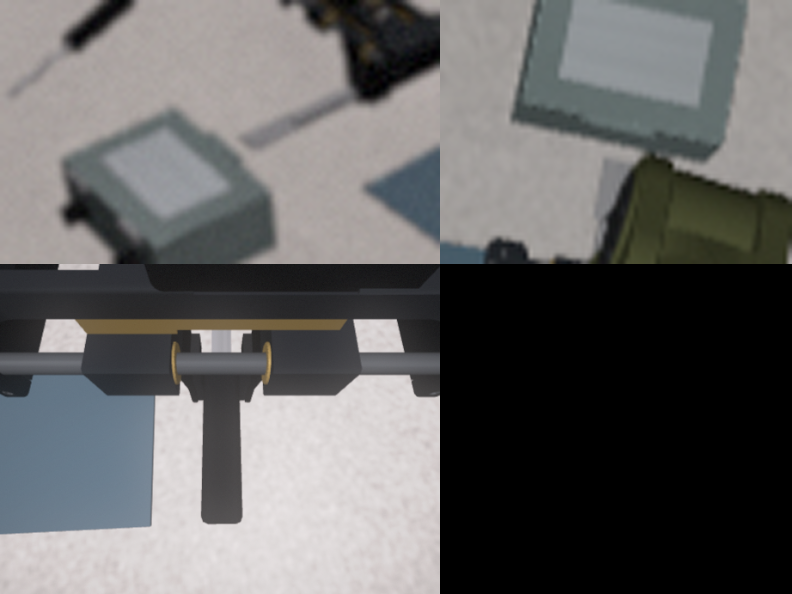

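The scene panel (upper left) shows the blade pointing at the box, with its end at about (248,144) in front of the tab at about (225,150). The top panel agrees, with the tip about 3 mm shorter than reckoned. The wrist panel shows the handle square in the pads. I'll insert slowly and watch the force.

send_rows --xyz '[[-6,0,0],[-12,0,0],[-18,0,0],[-23,0,0],[-27,0,0],[-31,0,0],[-35,0,0],[-38,0,0],[-41,0,0],[-41,0,0]]' --dr '[[0,0,0],[0,0,0],[0,0,0],[0,0,0],[0,0,0],[0,0,0],[0,0,0],[0,0,0],[0,0,0],[0,0,0]]'

```text
time: 18.1
position: [0.4679, -0.1775, 0.0646]
tool_rot: [0.287, 3.128, -0.0]
ft_force: [0.2, 0.3, -1.9]
grip_width: 0.269
grip_force: 60.0
```

send_rows --xyz '[[-3,0,0],[-6,0,0],[-9,0,0],[-11,0,0],[-11,0,-2],[-11,0,-4],[-11,0,-7],[-11,0,-10],[-11,0,-13],[-11,0,-16]]' --dr '[[0,0,0],[0,0,0],[0,0,0],[0,0,0],[0,0,0],[0,0,0],[0,0,0],[0,0,0],[0,0,0],[0,0,0]]'

```text
time: 18.93
position: [0.4779, -0.1793, 0.0807]
tool_rot: [-0.287, -3.128, 0.0]
ft_force: [1.2, -0.6, -3.4]
grip_width: 0.269
grip_force: 60.0
```

send_rows --xyz '[[0,0,-4],[-1,0,-8],[-2,0,-12],[-3.5,0,-16],[-5,0,-20],[-7,0,-25],[-9,0,-29],[-11,0,-33],[-13.5,0,-37],[-16,0,-41]]' --dr '[[0,0,0],[0,0,0],[0,0,0],[0,0,0],[0,0,0],[0,0,0],[0,0,0],[0,0,0],[0,0,0],[0,0,0]]'

```text
time: 19.77
position: [0.4941, -0.1824, 0.122]
tool_rot: [0.287, 3.128, -0.0]
ft_force: [-2.3, 0.3, -1.9]
grip_width: 0.268
grip_force: 60.0
```

Run:
```python
from h import *
S,sc,st=snap('scene','s7')
print(st['time'],st['position'],st['ft_force'],st['grip_force'])
u=np.array([.983,-.182,0]);v=np.array([.182,.983,0]); H=np.array([.588,-.2,.06])+.12*u
for th in(0,.15,.3,.45,.6,.75): print(th, w2px(S,[H-.12*np.cos(th)*u+[0,0,.12*np.sin(th)]+s*.08*v for s in(-1,1)]).round(0).tolist())
cv2.imwrite('pics/c7.png',cv2.resize(sc[125:225,125:225],(600,600),interpolation=2))
```

```text
19.7667 [ 0.49410403 -0.18237452  0.1220201 ] [-2.30125364  0.25041874 -1.91965514] 59.99419569969177
0 [[166.0, 169.0], [189.0, 188.0]]
0.15 [[165.0, 165.0], [188.0, 184.0]]
0.3 [[164.0, 162.0], [187.0, 181.0]]
0.45 [[162.0, 159.0], [185.0, 178.0]]
0.6 [[160.0, 157.0], [183.0, 176.0]]
0.75 [[157.0, 155.0], [180.0, 174.0]]
```

View pics/c7.png

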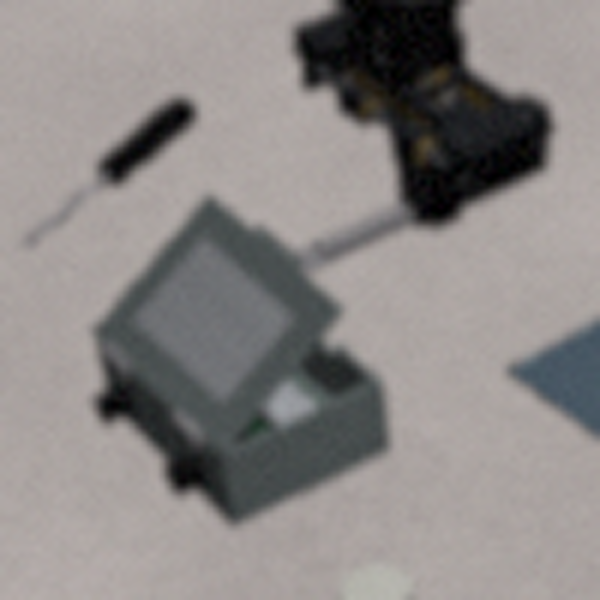

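The crop shows the cover levered up, its front corners at (212,197) and (340,308). That corresponds to about 0.6 rad, with the blade under it. I'll carry on along the arc.

send_rows --xyz '[[-3,0,-4],[-6,0,-7.5],[-9,0,-11],[-12,0,-14.5],[-15,0,-17.5],[-18.5,0,-20.5],[-22,0,-23],[-25,0,-25],[-28,0,-27],[-31,0,-29]]' --dr '[[0,0,0],[0,0,0],[0,0,0],[0,0,0],[0,0,0],[0,0,0],[0,0,0],[0,0,0],[0,0,0],[0,0,0]]'

```text
time: 20.65
position: [0.5247, -0.1881, 0.1507]
tool_rot: [0.287, 3.128, -0.0]
ft_force: [-1.5, -0.2, -1.9]
grip_width: 0.27
grip_force: 60.0
```

send_rows --xyz '[[-4,0,-2],[-8,0,-4],[-13,0,-6],[-18,0,-8],[-23,0,-9.5],[-27,0,-10.5],[-32,0,-11.5],[-36,0,-12],[-39,0,-12.5],[-41,0,-12.5]]' --dr '[[0,0,0],[0,0,0],[0,0,0],[0,0,0],[0,0,0],[0,0,0],[0,0,0],[0,0,0],[0,0,0],[0,0,0]]'

```text
time: 21.48
position: [0.5652, -0.1953, 0.1631]
tool_rot: [0.286, 3.128, 0.0]
ft_force: [-1.4, -0.6, -2.7]
grip_width: 0.275
grip_force: 60.0
```

```bash
cat > ck.py <<'E'
from h import *
S,sc,st=snap('scene','s8'); C,im,_=snap('top','t8')
print(st['time'],st['position'],st['ft_force'],st['grip_force'])
u=np.array([.983,-.182,0]);v=np.array([.182,.983,0]); H=np.array([.588,-.2,.06])+.12*u
for th in(1.1,1.25,1.4,1.57,1.7): print(th, [w2px(c,[H-.12*np.cos(th)*u+[0,0,.12*np.sin(th)]+s*.08*v for s in(-1,1)]).round(1).tolist() for c in(S,C)])
hsv=cv2.cvtColor(sc,cv2.COLOR_BGR2HSV); m=cv2.inRange(hsv,(75,12,40),(110,75,190)); m[:,:125]=0;m[:,200:]=0;m[:120]=0;m[215:]=0
c=max(cv2.findContours(cv2.morphologyEx(m,2,np.ones((3,3))),0,1)[0],key=cv2.contourArea); print(cv2.approxPolyDP(c,2,True)[:,0].tolist())
hsv=cv2.cvtColor(im,cv2.COLOR_BGR2HSV); m=cv2.inRange(hsv,(75,12,40),(110,75,190)); m[:,:295]=0;m[:,380:]=0;m[:110]=0;m[190:]=0
c=max(cv2.findContours(cv2.morphologyEx(m,2,np.ones((3,3))),0,1)[0],key=cv2.contourArea); print(cv2.approxPolyDP(c,2,True)[:,0].tolist())
E
python3 ck.py
```

```text
21.4833 [ 0.56522692 -0.19527535  0.16311866] [-1.38074578 -0.64829675 -2.66284777] 60.00183284282684
1.1 [[[148.4, 153.0], [171.3, 172.1]], [[366.2, 150.9], [316.8, 141.1]]]
1.25 [[[144.4, 153.1], [167.2, 172.4]], [[367.5, 145.4], [318.0, 135.5]]]
1.4 [[[140.2, 153.8], [162.9, 173.3]], [[368.7, 139.8], [319.1, 130.0]]]
1.57 [[[135.3, 155.4], [158.0, 175.2]], [[369.9, 133.7], [320.3, 123.9]]]
1.7 [[[131.7, 157.2], [154.2, 177.1]], [[370.5, 129.2], [321.1, 119.5]]]
[[168, 172], [156, 174], [159, 177], [157, 183], [168, 182], [176, 192], [168, 198], [160, 199], [163, 210], [188, 199], [187, 189], [179, 190], [173, 180], [170, 181], [167, 177]]
[[321, 126], [313, 147], [336, 149], [338, 133], [343, 132], [343, 129]]
```

The top view puts the cover's free corner at (321,126) and the scene view at about (158,175), so the cover is at about 1.5 rad. I'll back straight off and return to the mat.

send_rows --xyz '[[8,0,0],[24,0,0],[44,0,0],[68,0,0],[90,5,0],[105,30,0],[115,60,0],[124,90,10],[133,120,30],[144,148,50]]' --dr '[[0,0,0],[0,0,0],[0,0,0],[0,0,0],[0,0,0],[0,0,-0.02],[0,0,-0.02],[0,0,-0.02],[0,0,-0.02],[0,0,-0.02]]'

```text
time: 22.42
position: [0.4506, -0.0219, 0.1138]
tool_rot: [0.254, 3.126, -0.001]
ft_force: [0.3, 0.6, -1.3]
grip_width: 0.27
grip_force: 60.0
```

Run:
```python
from h import *
C,im,st=snap('top','t9'); print(st['time'],st['position'],st['joint_positions'].round(2))
print(rel(st,(.455,.002,.027),R.from_euler('z',170.8,degrees=True)*R.from_euler('x',180,degrees=True)))
W,wi,st=snap('wrist','w9')
g=cv2.cvtColor(cv2.rotate(wi,0 or cv2.ROTATE_180),cv2.COLOR_BGR2GRAY); m=(g<70).astype(np.uint8); m[:150]=0
ct=max(cv2.findContours(m,0,1)[0],key=cv2.contourArea); print(cv2.boundingRect(ct))
hsv=cv2.cvtColor(im,cv2.COLOR_BGR2HSV); m=cv2.inRange(hsv,(75,12,40),(110,75,190)); m[:,:295]=0;m[:,380:]=0;m[:110]=0;m[190:]=0
c=max(cv2.findContours(cv2.morphologyEx(m,2,np.ones((2,2))),0,1)[0],key=cv2.contourArea); print(cv2.approxPolyDP(c,2,True)[:,0].tolist())
```

```text
22.4167 [ 0.45062658 -0.0218668   0.11382198] [ 0.53  0.02 -0.54  2.06  0.02  1.05  1.39]
(array([-0. , 24.3, 86.8]), array([-0.   ,  0.005, -0.002]))
(221, 150, 73, 132)
[[322, 127], [314, 145], [310, 173], [352, 182], [356, 177], [361, 146], [369, 136]]
```

send_rows --xyz '[[0,12,15],[0,24,35],[0,24,55],[0,24,70],[0,24,79],[0,24,84],[0,24,87],[0,24,89],[0,24,90],[0,24,90]]' --dr '[[0,0,0],[0,0,0],[0,0,0],[0,0,0],[0,0,0],[0,0,0],[0,0,0],[0,0,0],[0,0,0],[0,0,0]]'

```text
time: 23.35
position: [0.4544, -0.0001, 0.0235]
tool_rot: [0.256, 3.13, -0.0]
ft_force: [0.3, -0.4, -1.3]
grip_width: 0.272
grip_force: 60.0
```

send_rows --xyz '[[0,0,0.5],[0,0,1],[0,0,1],[0,0,1],[0,0,1],[0,0,1],[0,0,1],[0,0,1],[0,0,1],[0,0,1]]' --dr '[[0,0,0],[0,0,0],[0,0,0],[0,0,0],[0,0,0],[0,0,0],[0,0,0],[0,0,0],[0,0,0],[0,0,0]]'

```text
time: 24.18
position: [0.4544, -0.0001, 0.0225]
tool_rot: [0.255, 3.13, -0.0]
ft_force: [-0.8, -0.6, 5.0]
grip_width: 0.272
grip_force: 60.0
```

Touching the mat; now I let go and lift away.

send_rows --xyz '[[0,0,0],[0,0,0],[0,0,0],[0,0,0],[0,0,0],[0,0,0],[0,0,0],[0,0,0],[0,0,0],[0,0,0]]' --dr '[[0,0,0],[0,0,0],[0,0,0],[0,0,0],[0,0,0],[0,0,0],[0,0,0],[0,0,0],[0,0,0],[0,0,0]]' --jaw 70

```text
time: 25.02
position: [0.4538, 0.0001, 0.022]
tool_rot: [-0.255, -3.131, 0.0]
ft_force: [-0.4, 0.4, -0.5]
grip_width: 0.793
grip_force: 0.0
```

send_rows --xyz '[[0,0,-8],[0,0,-20],[0,0,-40],[0,0,-65],[0,0,-90],[0,0,-110],[0,0,-125],[0,0,-130],[0,0,-130],[0,0,-130]]' --dr '[[0,0,0],[0,0,0],[0,0,0],[0,0,0],[0,0,0],[0,0,0],[0,0,0],[0,0,0],[0,0,0],[0,0,0]]'

```text
time: 25.85
position: [0.4536, 0.0, 0.1517]
tool_rot: [-0.255, -3.131, 0.0]
ft_force: [-1.2, -0.2, -0.5]
grip_width: 0.805
grip_force: 0.0
```

Run:
```python
from h import *
W,wi,st=snap('wrist','w10'); C,im,_=snap('top','t10'); print(st['time'],st['position'],st['grip_width'],st['ft_force'])
hsv=cv2.cvtColor(im,cv2.COLOR_BGR2HSV); m=cv2.inRange(hsv,(75,12,40),(110,75,190)); m[:,:295]=0;m[:,380:]=0;m[:110]=0;m[190:]=0
c=max(cv2.findContours(cv2.morphologyEx(m,2,np.ones((2,2))),0,1)[0],key=cv2.contourArea); print('cover',cv2.approxPolyDP(c,2,True)[:,0].tolist())
g=cv2.cvtColor(cv2.rotate(wi,cv2.ROTATE_180),cv2.COLOR_BGR2GRAY); m=(g<55).astype(np.uint8); m[:165]=0; m[:,:200]=0; m[:,330:]=0
ct=max(cv2.findContours(m,0,1)[0],key=cv2.contourArea); x,y,w,h=cv2.boundingRect(ct); print(x,y,w,h)
print('handle ends',px2w(W,[(511-x-w/2,383-y),(511-x-w/2,383-y-h)],.023).round(3).tolist())
a,b=cv2.imread('pics/top0.png'),im
for n,(u,v) in dict(jar=(268,129),screw=(415,200),spool=(144,211)).items(): print(n,np.abs(a[v-18:v+18,u-18:u+18].astype(int)-b[v-18:v+18,u-18:u+18]).mean().round(1))
```

```text
25.85 [4.53569748e-01 1.08376698e-06 1.51733152e-01] 0.8048357331639786 [-1.18804546 -0.18541079 -0.5404942 ]
cover [[322, 127], [314, 145], [309, 173], [352, 182], [356, 177], [361, 146], [369, 136]]
246 175 23 82
handle ends [[0.471, -0.003, 0.023], [0.39, 0.01, 0.023]]
jar 10.1
screw 9.3
spool 9.6
```

```bash
python3 -c "
from bench import *
print(close_job())"
```

```text
the job is handed in; nothing more can be done
None
```

The job is handed in at about 26 s on the clock: the cover stands open at about 1.5 rad, the pry tool lies released on the mat, and the jar, screwdriver and spool were left alone; the judge returned no verdict.

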